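# Open the picket gate, level the bead shelf and hold the spirit level down

### The arm

A 7-joint arm with a two-finger parallel gripper is mounted at the origin on the work surface. World frame = base frame: x ahead of the robot, y to its left, z up, the work surface at z = 0. Lengths are in mm, angles in rad, forces in N, time in s.
With the tool pointing down it reaches from about 425 to 875 mm from the base axis. Payload 4.7 kg.
Tool frame: the origin (TCP) lies on the centre line of the jaws, within the pads' length; the fingertips stand 25 mm ahead of it and the grasp point (between the pads) lies 6 mm ahead of it; z points along the fingers, y is the line along which they close (so a half turn about z gives the same grasp; the last joint's range is limited). The gripper opens to 87 mm and grips with 3 to 60 N. Pads are 19 mm wide; open, the fingers measure 117 mm over their backs; the gripper's body (75 mm by 190 mm) begins 51 mm behind the grasp point.
Start: joints at [0.014, 0.321, -0.07, 1.45, 0.023, 1.371, -0.057], TCP at [650.018, -0.024, 247.587] pointing down, gripper open.
Joint ranges: [-2.86, 2.86], [-0.3, 2.09], [-1.38, 1.24], [0.06, 2.45], [-1.56, 4.7], [0.09, 2.05], [-2.69, 2.69]. Speed limits (rad/s): [2.57, 2.57, 3.14, 3.14, 3.14, 3.14, 3.14].

### API

Orientations are given as a rotation vector (axis times angle).
In Python, from workcell import r gives the robot as it stands.
- The arm moves only by the tool shift_gripper, called as name(argument=value, ...) on one line, values as JSON. Schema: {"type":"object","properties":{"increments":{"type":"array","items":{"type":"array","items":{"type":"array","items":{"type":"number"},"minItems":7,"maxItems":7},"minItems":1,"maxItems":5},"minItems":1,"maxItems":1},"only":{"type":"string"},"quiet":{"type":"boolean"},"lines":{"type":"string"}},"required":["increments"],"additionalProperties":false}. increments is a list that holds a single list of rows (three levels of brackets), with 1 to 5 rows, each of 7 numbers: a rotation vector rx, ry, rz in rad, then dx, dy, dz in mm, then the finger opening in mm; each row shifts and turns the commanded pose from where the row before left it, along the tool's axes as they then stand; what a row does not reach is not made up. A row lasts 1/12 s, in which the tool goes at most 41.7 mm and 0.125 rad, less where a joint would pass 70% of its speed; a pose out of reach is approached as far as the arm can. The fingers move at their own pace and stop on an object; the grip force is fixed at half the most. Time passes only in rows, so rows that do not move let the fingers close. The tool returns the time, the measured TCP pose, the force, the opening and the grip force at its end. only (a regular expression) keeps the lines of the reply that match it, lines (a string "A,B") keeps lines A to B, and quiet returns only ok. Input that does not fit is refused with a message, and nothing moves.
- r.observe(): the state, without advancing time (a new reading comes with each control period).
- r.read_camera(name): name is "scene" or "side" or "wrist"; returns a dict with "color" (400x640x3 uint8, blue, green, red), "fx", "fy", "cx", "cy" (pixels), "R" (3x3) and "t" (3): a world point X has camera coordinates R X + t. Camera axes: x right, y down, z forward; pixel columns grow to the right and rows downward; lengths in mm; the calibration is good to about 2 mm. A picture is of the moment at which its call begins. There is no depth.
- r.job_done(): hands the job in; it is judged then, once.
The state is a dict: "time": time; "q": joint angles; "qd": joint speeds; "joint_torque": joint torques, N m; "ee_pos": TCP position; "ee_rot": TCP orientation; "ft_force": force on the tool from outside, world axes, zero at the start; "wrist_torque": the same for the moment, N m; "width": finger opening in mm; "grasp_force": force on a finger pad.
Only numpy, scipy, OpenCV 4.12 (cv2) and the standard library are available. Lean on these libraries where they do the work, as an engineer would, in place of code of your own. Each camera call takes 0.05 s, during which the arm holds its last target. There are 200 camera calls.

### The job

Swing the little picket gate wide open towards you (its tall plain dowel is the handle) and leave it open, then turn the levelling foot of the bead shelf behind it until the bubble of the spirit level sits centred between its two lines. Then press the spirit level down on its springs, gently but fully home on the shelf, and finish while still pressing it there with the fingers, the bubble still centred; do not disturb the toys standing around.

Things in the scene. Friction and masses are not known exactly. Their poses are not given: they have to be found in the camera images.
- ledge: Cedar ledge, a fixed board 270 x 630 mm, 30 mm thick, on the table; its own x points away from the robot, y along its length, z up. Origin at table height, 35 mm nearer the robot than the board's middle. A fixed fence of white 10 mm dowels, tops 120 mm above the table, runs along y at x = -70 mm; its gap from y = -80 to 80 mm holds the gate. Place and yaw vary.
- gate (a joint): Opening angle of the picket gate, rad: 0 closed, grows as the free end swings towards the robot (-x of the ledge), stop at 1.7. Starts shut or a little ajar, stays where it is left (light friction). The gate's hinge is at its left (+y) end; its thin pickets end 145 mm above the table.
- gate_handle (a point): Grip point on the gate's handle: a plain upright round wooden dowel, 16 mm in diameter, at the gate's free end, the only one that rises well above the white pickets. Its top is 208 mm above the table, 23 mm above this point; the nearest picket, 28 mm away, ends 40 mm below this point. Turns with the gate.
- gate_hinge (a point): Point on the vertical hinge line of the gate, at the same height as gate_handle and 118 mm from it. The handle moves on a circle about it (clockwise seen from above when opening).
- foot_grip (a point): Grip point of the levelling foot, a steel thumb-screw on the shelf just behind the gate: an upright bar 44 mm long, 13 mm thick, 30 mm high over a round 44 mm flange. The point is on the turning axis (z), 12 mm below the bar's top and about 95 mm above the table; its x runs along the bar. The foot needs 0.08 N m and stays where it is left.
- shelf_end (a point): Bead shelf: a plywood board 90 x 335 mm, 15 mm thick, behind the fence along the ledge, its top 67 mm above the table. Its right end rests on a bearer (this point, on its underside), its left end on the levelling foot, which raises or lowers that end by a few mm.
- spirit_level (a joint): How far the spirit level's frame is pressed down on its springs, m: 0 is up, 0.005 is fully home on the shelf (its top then flush with the vial). About 1.5 N starts it moving and about 6 N takes it fully home; it springs back when let go.
- vial (a point): Middle of the top of the vial, a green-tinted strip 76 x 17 mm with two dark lines 21 mm apart across it, fixed on the shelf in the window of the spirit level, about 95 mm above the table; 165 mm to the right (-y of the ledge) of the foot. The spirit level is an aluminium frame 34 x 160 x 28 mm round it, its top 5 mm above the vial until pressed. Axes: y along the level towards the foot, z up.
- bubble (a point): Middle of the white bubble, 13 mm long, that slides along the vial (y of vial); centred when at vial, between the lines. It starts 8 to 24 mm off, away from the foot. Turning the foot clockwise seen from above raises the shelf's foot end and moves the bubble towards the foot (+y), 15.7 mm per radian; it starts 0.5 to 1.5 rad short, and the foot turns 1 rad past level.
- press (a point): Plain middle of the solid end block (34 x 42 mm) of the spirit level nearer the foot, on its top face, 59 mm from the vial's middle and about 100 mm above the table: a good place to press; any place on its top will do.
- abacus: Brown wooden abacus, 50 x 180 x 130 mm, standing at the back left of the ledge. Origin under its middle. Bystander.
- duck: Yellow rubber duck, 85 x 72 x 74 mm, on the ledge. Origin under its middle. Bystander.
- cups: Stack of silver tin bead cups, 66 mm across and 82 mm high, on the ledge. Origin under its middle. Bystander.
- jar: Pale glass jar with wooden cap, 64 mm across and 85 mm high, on the ledge. Origin under its middle. Bystander.
- bowl: Dark wooden bowl, 120 mm across and 45 mm high, on the table at the right. Origin under its middle. Bystander.
- spool: Wooden thread spool without thread, 52 mm across and 55 mm high, on the table at the left. Origin under its middle. Bystander.

How it is judged (in metres and radians):
On the way, in this order (a step that is already met when the one before it is completed fails the run):
1. the gate is swung wide open (more than 1.1 rad) (value of joint gate above 1.1 rad), for 0.2 s.
2. the foot is turned until the bubble stands centred (within 3 mm) with the level not pressed (y of bubble in the frame of vial between -0.003 and 0.003 m and value of joint spirit_level below 0.0025 m), for 0.4 s.
At the end, for the whole second after the job is handed in: The gate is open more than 1.1 rad, the bubble is within 3 mm of the middle of the vial, and the fingers are pressing the spirit level down by at least 3.5 of its 5 mm with 3 to 45 N (value of joint gate above 1.1 rad and y of bubble in the frame of vial between -0.003 and 0.003 m and value of joint spirit_level above 0.0035 m and contact force between the fingers and spirit_level between 3 and 45 N); the arm keeps its last pose, push and grip.
It fails at once if a bystander is moved by more than 30 mm (distance of any of abacus, duck, cups, jar, bowl, spool from where it was at the start of the episode above 0.03 m).
It fails at once if the spirit level is pressed with more than 60 N (contact force between the fingers and spirit_level above 60 N).
It also fails if it takes over 64 s, if anything falls off the work surface, if the arm or the gripper's body presses on something with over 40 N, if the wrist force passes 120 N, or if a joint passes its speed limit or range.

## Working session

There is one attempt and no reset: what is moved stays moved. The work goes in short steps, Python scripts to look and compute and a tool call to move; the robot and the scene stay as the last step left them, time stands still between calls to the robot, and variables do not carry over. Pictures are saved under pics/ and viewed, at most 10 in all, crops included, and the job is handed in when it is done.

```bash
ls; mkdir -p pics
```

Run:
```python
from workcell import r
import cv2,numpy as np
o=r.observe();print(o['time'],o['ee_pos'],o['ee_rot'],o['ft_force'])
for n in("scene","side","wrist"):
    c=r.read_camera(n);cv2.imwrite(f'pics/{n}0.png',c['color']);print(n,c['fx'],c['cx'],c['cy'],np.round(c['R'],3).tolist(),np.round(c['t'],1), np.round(-c['R'].T@c['t']))
```

```text
pics
workcell.py
0.0 [ 6.49501944e+02 -6.14219922e-02  2.46485882e+02] [-2.22054625 -2.2205531   0.0022345 ] [-0.16504188  0.6458488  -0.18623433]
scene 445.9142980832274 318.15988043949426 193.053532823447 [[0.326, 0.945, -0.005], [0.594, -0.209, -0.777], [-0.735, 0.25, -0.63]] [-224.6 -199.6 1789.1] [1507. -277.  970.]
side 369.8955269925034 325.9654647762552 194.77846237434161 [[-0.785, -0.62, -0.004], [-0.487, 0.62, -0.615], [0.384, -0.481, -0.788]] [ 454.5  321.5 1204.7] [  51.  662. 1149.]
wrist 333.76184417883536 322.9330324454966 204.10242690250283 [[1.0, 0.0, -0.002], [0.001, -0.964, 0.264], [-0.002, -0.264, -0.964]] [-648.8  -31.9  391.3] [650.  73. 385.]
```

View pictures.

View pics/scene0.png

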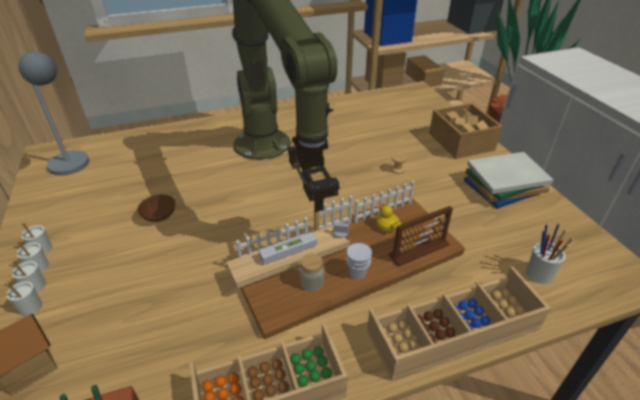

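View pics/side0.png

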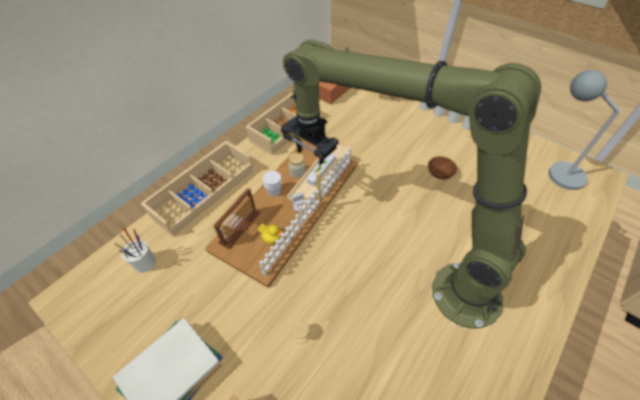

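View pics/wrist0.png

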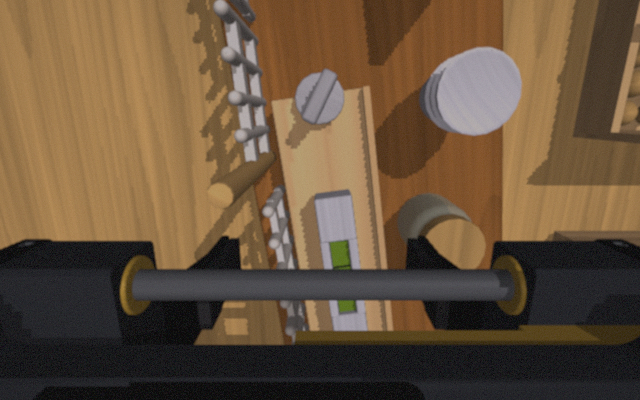

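The wrist view shows the dowel handle top at about (222,193), the foot bar at (320,97), the level window at (340,255), the cups at (475,90) and the jar at (440,230). The other views confirm the layout, with the abacus well to the left.

Create h.py:
```python
from workcell import r
import cv2,numpy as np
def ray(c,p):
    R=np.array(c['R']);t=np.array(c['t'])
    d=R.T@np.array([(p[0]-c['cx'])/c['fx'],(p[1]-c['cy'])/c['fy'],1]);return -R.T@t,d
def plane(c,p,z):
    o,d=ray(c,p);return o+d*(z-o[2])/d[2]
def tri(c1,p1,c2,p2):
    (a,u),(b,v)=ray(c1,p1),ray(c2,p2)
    s=np.linalg.lstsq(np.c_[u,-v],b-a,rcond=None)[0]
    return (a+u*s[0]+b+v*s[1])/2,np.linalg.norm(a+u*s[0]-b-v*s[1])
def save(c,n,box=None,k=1):
    im=c['color']
    if box: x0,y0,x1,y1=box; im=cv2.resize(im[y0:y1,x0:x1],None,fx=k,fy=k,interpolation=cv2.INTER_CUBIC)
    cv2.imwrite('pics/'+n+'.png',im)
```

Run:
```python
from h import *
import pickle
c=r.read_camera('wrist');pickle.dump(c,open('w0.pkl','wb'))
for n,p,z in [('handle',(222,193),208),('bar',(320,97),107),('bara',(330,72),107),('barb',(308,122),107),('lev end',(333,193),100),('shelfcornerL',(273,101),67),('shelfcornerR',(369,88),67),('vial top',(339,240),95),('vialbot',(347,314),95),('cups',(480,90),112),('picket',(240,99),120),('picket2',(220,8),120),('rp',(295,325),120)]:
    print(n,plane(c,p,z).round(1))
```

```text
handle [594.4  30.6 208. ]
bar [646.8  84.7 107. ]
bara [654.6 103.3 107. ]
barb [637.1  65.5 107. ]
lev end [658.    4.8 100. ]
shelfcornerL [603.6  83.   67. ]
shelfcornerR [690.6  94.2  67. ]
vial top [664.  -41.1  95. ]
vialbot [ 672.9 -119.3   95. ]
cups [770.7  89.7 112. ]
picket [586.4  82.7 120. ]
picket2 [576.2 144.2 120. ]
rp [ 623.7 -114.3  120. ]
```

shift_gripper(increments=[[[0,0,0,-20,-10,0,87],[0,0,0,-20,-10,0,87],[0,0,0,-20,-10,0,87]]])

```text
time: 0.45
ee_pos: [619.5, -60.3, 247.1]
ee_rot: [-2.22, -2.223, 0.001]
ft_force: [1.0, -1.0, 0.5]
width: 87.0
grasp_force: 0.0
```

Run:
```python
from h import *
import pickle
c=r.read_camera('wrist');pickle.dump(c,open('w1.pkl','wb'));save(c,'w1',(200,0,500,250),2.6)
print(r.observe()['ee_pos'])
```

```text
[617.56909943 -67.03114146 247.44320902]
```

View pics/w1.png

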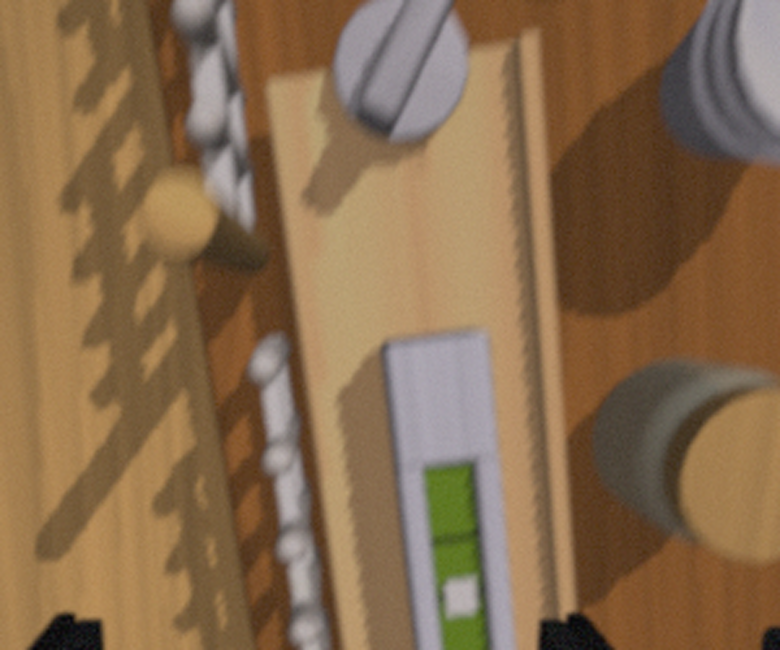

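Run:
```python
from h import *
import pickle
c=pickle.load(open('w0.pkl','rb'));save(c,'w0c',(200,0,500,250),2.6)
```

```text
(no output)
```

View pics/w0c.png

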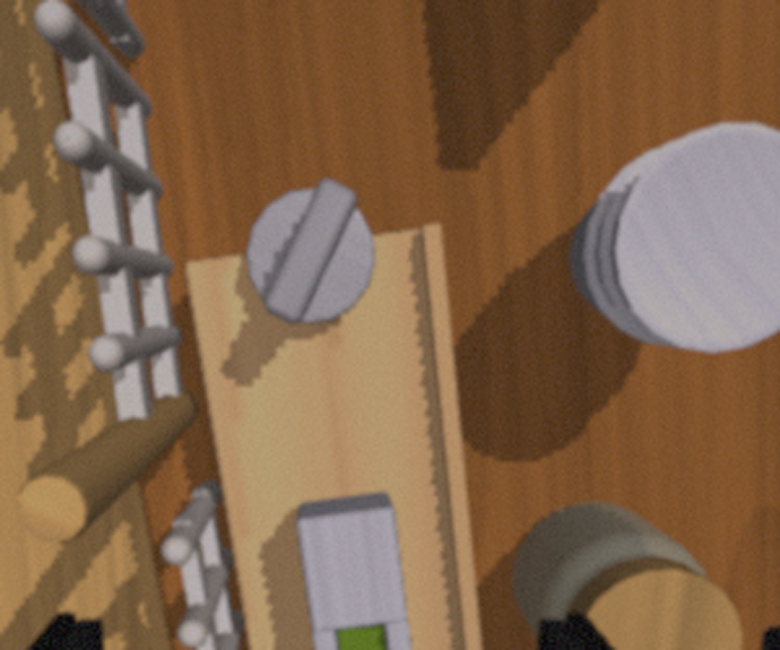

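The dowel top is at crop (182,215) in w1 and (53,508) in w0. The lower bar end is at (382,112) in w1 and (285,310) in w0. The bubble is at (461,597) in w1, below the near line at (455,540), so it is off away from the foot.

Run:
```python
from h import *
import pickle
a=pickle.load(open('w0.pkl','rb'));b=pickle.load(open('w1.pkl','rb'))
f=lambda p:(200+p[0]/2.6,p[1]/2.6)
for n,p,q in [('handle',(53,508),(182,215)),('barlow',(285,310),(382,112)),('lev1',(299,518),(388,348)),('lev2',(391,507),(485,332)),('win1',(336,628),(424,468)),('win2',(384,624),(474,462)),('picketL',(106,352),(205,125)),('picketR',(181,547),(267,362))]:
    print(n,*[np.round(x,1) for x in tri(a,f(p),b,f(q))])
for n,p in [('bar hi',(340,188)),('bar lo',(285,310)),('mid',(312,249))]: print(n,plane(a,f(p),107).round(1))
for n,p in [('line',(455,540)),('bub',(461,597)),('winedge',(449,465))]: print(n,plane(b,f(p),95).round(1))
```

```text
handle [591.5  27.6 201.5] 0.4
barlow [638.1  67.1  89.6] 0.8
lev1 [642.   -5.4  82.9] 0.8
lev2 [674.3   0.   87.7] 0.1
win1 [655.4 -46.5  85.8] 0.6
win2 [672.7 -44.1  87.5] 0.2
picketL [587.9  56.3 130.4] 0.4
picketR [602.8  -8.6 108. ] 0.6
bar hi [655.2 103.  107. ]
bar lo [638.4  67.6 107. ]
mid [646.8  85.6 107. ]
line [666.2 -70.3  95. ]
bub [669.2 -91.2  95. ]
winedge [663.1 -43.8  95. ]
```

Run:
```python
from h import *
import pickle
a=pickle.load(open('w0.pkl','rb'));b=pickle.load(open('w1.pkl','rb'));c=r.read_camera('wrist');pickle.dump(c,open('w2.pkl','wb'))
print(r.observe()['ee_pos'],[(-x['R'].T@x['t']).round(1) for x in (a,b,c)])
f=lambda p:(200+p[0]/2.6,p[1]/2.6)
for n,p,q in [('handle',(53,508),(182,215)),('barlow',(285,310),(382,112)),('lev1',(299,518),(388,348)),('lev2',(391,507),(485,332)),('line',0,(455,540)),('bub',0,(461,597))]:
    x,y=np.round(f(q)).astype(int)
    T=b['color'][max(y-14,0):y+15,x-14:x+15]; m=cv2.matchTemplate(c['color'],T,cv2.TM_CCOEFF_NORMED);_,v,_,l=cv2.minMaxLoc(m)
    q2=np.array(f(q))+np.array(l)-np.array([x-14,max(y-14,0)])
    print(n,v.round(2),q2.round(1),*( [np.round(z,1) for z in tri(a,f(p),c,q2)] if p else [plane(c,q2,95).round(1)]),plane(c,q2,{'h':208,'b':107,'l':100}[n[0]]).round(1))
```

```text
[618.53327413 -65.4930526  247.59452769] [array([649.6,  72.8, 384.7]), array([619.3,  12.5, 385.1]), array([618.1,   6.4, 385.1])]Traceback (most recent call last):
  File "<stdin>", line 10, in <module>
AttributeError: 'float' object has no attribute 'round'
```

Run:
```python
from h import *
import pickle
a,b,c=[pickle.load(open(f'w{i}.pkl','rb')) for i in range(3)]
f=lambda p:(200+p[0]/2.6,p[1]/2.6)
for n,p,q,h in [('handle',(53,508),(182,215),208),('barlow',(285,310),(382,112),107),('lev1',(299,518),(388,348),100),('lev2',(391,507),(485,332),100),('line',0,(455,540),95),('bub',0,(461,597),95)]:
    x,y=np.round(f(q)).astype(int);y0=max(y-14,0)
    T=b['color'][y0:y+15,x-14:x+15]; m=cv2.matchTemplate(c['color'],T,cv2.TM_CCOEFF_NORMED);_,v,_,l=cv2.minMaxLoc(m)
    q2=np.array(f(q))+np.array(l)-np.array([x-14,y0])
    print(n,round(v,2),q2.round(1),*([np.round(z,1) for z in tri(a,f(p),c,q2)] if p else []),plane(c,q2,h).round(1))
```

```text
handle 0.94 [275.   64.7] [593.6  28.9 207.3] 0.9 [594.1  28.6 208. ]
barlow 0.97 [349.9  31.1] [638.5  67.2  95.6] 1.2 [638.1  64.5 107. ]
lev1 0.97 [353.2 122.8] [642.5  -3.1  92.3] 1.4 [642.5  -3.2 100. ]
lev2 0.97 [390.5 116.7] [673.9   1.7  94.9] 0.6 [673.2   1.6 100. ]
line 0.98 [379.  198.7] [667.3 -69.7  95. ]
bub 0.98 [381.3 219.6] [670.2 -89.4  95. ]
```

shift_gripper(increments=[[[0,0,-0.1,30,-8,0,60],[0,0,0,30,-8,0,60],[0,0,0,28,-6,0,60],[0,0,0,0,0,0,60]]])

```text
time: 0.88
ee_pos: [590.7, 35.3, 247.7]
ee_rot: [-2.093, -2.337, -0.005]
ft_force: [0.0, 1.5, 0.4]
width: 68.0
grasp_force: 0.0
```

Run:
```python
from h import *
import pickle
a=pickle.load(open('w0.pkl','rb'))
f=lambda p:(200+p[0]/2.6,p[1]/2.6)
for p in [(106,352),(91,252),(76,138),(53,22)]:print(plane(a,f(p),143).round(1))
for p in [(176,547),(192,632)]:print(plane(a,f(p),118).round(1))
o=r.observe();print(o['ee_pos'],o['ee_rot'])
```

```text
[590.8  57.2 143. ]
[588.5  83.2 143. ]
[586.6 111.1 143. ]
[582.8 137.8 143. ]
[603.1  -5.8 118. ]
[607.1 -34.9 118. ]
[590.66639645  35.32938446 247.71236113] [-2.09300152 -2.3374377  -0.00505387]
```

shift_gripper(increments=[[[0,0,0,-5,2,0,45],[0,0,0,0,0,28,45],[0,0,0,0,0,26,45],[0,0,0,0,0,0,45]]])

```text
time: 1.22
ee_pos: [592.1, 19.5, 188.1]
ee_rot: [-2.106, -2.323, 0.011]
ft_force: [-1.4, -0.6, -1.1]
width: 46.7
grasp_force: 0.0
```

```bash
python3 -c "
from h import *
c=r.read_camera('wrist');save(c,'w3')"
```

```text
(no output)
```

View pics/w3.png

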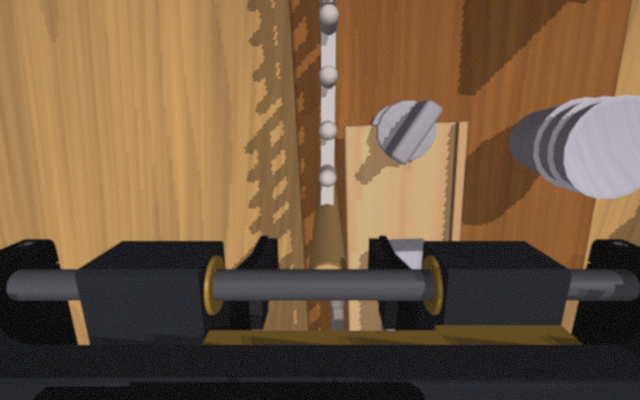

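The dowel lies between the fingers, at about column 328. The TCP needs to shift along the gate by about 9 mm.

shift_gripper(increments=[[[0,0,0,9,1,0,45],[0,0,0,0,0,0,45],[0,0,0,0,0,0,45]]])

```text
time: 1.52
ee_pos: [596.1, 31.6, 195.5]
ee_rot: [2.105, 2.33, 0.004]
ft_force: [-0.5, 0.2, -0.8]
width: 44.9
grasp_force: 0.0
```

shift_gripper(increments=[[[0,0,0,0,0,3,10],[0,0,0,0,0,0,10],[0,0,0,0,0,0,10],[0,0,0,0,0,0,10]]])

```text
time: 1.85
ee_pos: [594.9, 30.4, 190.8]
ee_rot: [2.108, 2.329, 0.0]
ft_force: [0.2, -0.1, 0.7]
width: 26.1
grasp_force: 0.0
```

shift_gripper(increments=[[[0,0,0,0,0,0,10],[0,0,0,0,0,0,10]]])

```text
time: 2.02
ee_pos: [594.8, 30.4, 190.7]
ee_rot: [2.108, 2.329, -0.0]
ft_force: [0.2, -0.3, 0.5]
width: 15.4
grasp_force: 30.0
```

shift_gripper(increments=[[[0,0,0.08,0.4,-9.4,0,10],[0,0,0.08,0.4,-9.4,0,10],[0,0,0.08,0.4,-9.4,0,10],[0,0,0.08,0.4,-9.4,0,10],[0,0,0,0,0,0,10]]])

```text
time: 2.43
ee_pos: [556.3, 32.6, 190.7]
ee_rot: [2.454, 1.962, -0.001]
ft_force: [0.7, -0.8, -0.6]
width: 15.5
grasp_force: 30.0
```

Create g.py:
```python
from h import *
from scipy.spatial.transform import Rotation as Ro
o=r.observe();p=np.array(o['ee_pos']);R=Ro.from_rotvec(o['ee_rot']).as_matrix()
d=p[:2]-[582.3,147]
print('t',o['time'],'p',p.round(1),'toolx ang',np.degrees(np.arctan2(R[1,0],R[0,0])).round(1),'z',R[:,2].round(3),'rad',np.linalg.norm(d).round(1),'dir to hinge',np.degrees(np.arctan2(-d[1],-d[0])).round(1),'F',np.round(o['ft_force'],1),'q7',round(o['q'][6],2))
```

```bash
python3 g.py
```

```text
t 2.4333 p [556.3  32.6 190.7] toolx ang 77.3 z [-0.    -0.001 -1.   ] rad 117.3 dir to hinge 77.2 F [ 0.7 -0.8 -0.6] q7 -0.34
```

shift_gripper(increments=[[[0,0,0.1,0.6,-11.8,0,10],[0,0,0.1,0.6,-11.8,0,10],[0,0,0.1,0.6,-11.8,0,10],[0,0,0.1,0.6,-11.8,0,10],[0,0,0,0,0,0,10]]])

```text
time: 2.85
ee_pos: [513.5, 52.2, 190.7]
ee_rot: [2.792, 1.438, -0.002]
ft_force: [-0.4, -2.9, -0.2]
width: 15.2
grasp_force: 30.0
```

```bash
python3 g.py
```

```text
t 2.85 p [513.5  52.2 190.7] toolx ang 54.5 z [-0.001 -0.001 -1.   ] rad 117.2 dir to hinge 54.0 F [-0.4 -2.9 -0.2] q7 -0.78
```

shift_gripper(increments=[[[0,0,0.1,0.6,-11.8,0,10],[0,0,0.1,0.6,-11.8,0,10],[0,0,0.1,0.6,-11.8,0,10],[0,0,0.1,0.6,-11.8,0,10],[0,0,0,0,0,0,10]]])

```text
time: 3.27
ee_pos: [481.8, 87.2, 190.6]
ee_rot: [3.022, 0.859, -0.002]
ft_force: [-1.7, -2.6, 1.8]
width: 15.4
grasp_force: 30.0
```

```bash
python3 g.py
```

```text
t 3.2667 p [481.8  87.2 190.6] toolx ang 31.7 z [-0.001 -0.001 -1.   ] rad 116.9 dir to hinge 30.8 F [-1.7 -2.6  1.8] q7 -1.25
```

shift_gripper(increments=[[[0,0,0.1,0.6,-11.8,0,10],[0,0,0.1,0.6,-11.8,0,10],[0,0,0.05,0.3,-5.9,0,10],[0,0,0,0,0,0,10],[0,0,0,0,0,0,10]]])

```text
time: 3.68
ee_pos: [470.8, 112.5, 190.6]
ee_rot: [3.105, 0.478, -0.002]
ft_force: [-3.9, -1.6, 3.1]
width: 15.4
grasp_force: 30.0
```

shift_gripper(increments=[[[0,0,0,0,0,0,40],[0,0,0,0,0,0,40],[0,0,0,0,0,0,40]]])

```text
time: 3.93
ee_pos: [471.4, 113.5, 190.7]
ee_rot: [-3.105, -0.473, -0.002]
ft_force: [-0.5, -0.4, 0.5]
width: 27.9
grasp_force: 0.0
```

shift_gripper(increments=[[[0,0,0,0,0,-20,40],[0,0,0,0,0,-20,40],[0,0,0,0,0,-20,40],[0,0,0,0,0,0,40]]])

```text
time: 4.27
ee_pos: [473.2, 114.1, 254.8]
ee_rot: [-3.105, -0.473, -0.013]
ft_force: [1.1, 0.1, 0.5]
width: 39.7
grasp_force: 0.0
```

```bash
python3 g.py
```

```text
t 4.2667 p [473.2 114.1 254.8] toolx ang 17.3 z [ 0.008  0.002 -1.   ] rad 114.0 dir to hinge 16.8 F [1.1 0.1 0.5] q7 -1.56
```

shift_gripper(increments=[[[0,0,0,24.6,23.4,0,50],[0,0,0,24.6,23.4,0,50],[0,0,0,24.6,23.4,0,50],[0,0,0,24.6,23.4,0,50],[0,0,0,24.6,23.4,0,50]]])

```text
time: 4.68
ee_pos: [624.3, 37.3, 250.0]
ee_rot: [3.106, 0.473, 0.001]
ft_force: [0.2, 0.3, 0.2]
width: 49.5
grasp_force: 0.0
```

shift_gripper(increments=[[[0,0,-0.118,0,0,0,50],[0,0,-0.118,0,0,0,50],[0,0,-0.118,0,0,0,50],[0,0,-0.118,0,0,0,50]]])

```text
time: 5.02
ee_pos: [623.1, 38.0, 249.5]
ee_rot: [-2.905, -1.194, 0.0]
ft_force: [-0.6, 0.7, -0.1]
width: 50.2
grasp_force: 0.0
```

shift_gripper(increments=[[[0,0,-0.118,0,0,0,50],[0,0,-0.118,0,0,10,50],[0,0,-0.118,0,0,10,50],[0,0,0,0,0,0,50],[0,0,0,0,0,0,50]]])

```text
time: 5.43
ee_pos: [622.5, 37.9, 229.5]
ee_rot: [-2.658, -1.674, 0.002]
ft_force: [0.5, 0.1, 0.3]
width: 49.9
grasp_force: 0.0
```

```bash
python3 g.py
python3 -c "
from h import *
import pickle
c=r.read_camera('wrist');save(c,'w4');pickle.dump(c,open('w4.pkl','wb'))"
```

```text
t 5.4333 p [622.5  37.9 229.5] toolx ang 64.4 z [-0.001  0.    -1.   ] rad 116.2 dir to hinge 110.2 F [0.5 0.1 0.3] q7 -0.58
```

View pics/w4.png

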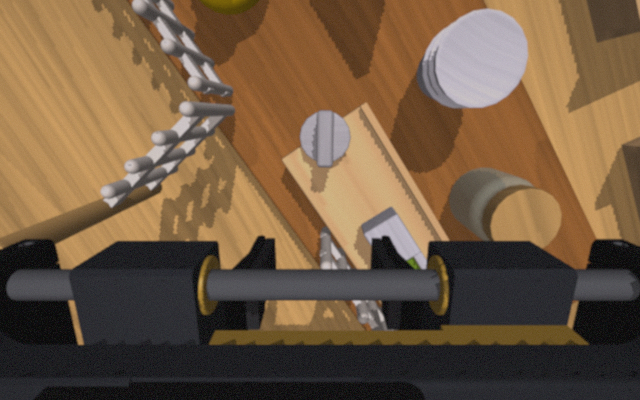

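The bar at (325,138) now stands vertical in the image, in line with the tool. The gate is open at the left.

Run:
```python
from h import *
import pickle
a,b=[pickle.load(open(f'w{i}.pkl','rb')) for i in (0,4)]
print(tri(a,(320,95.8),b,(325,138.5)),plane(b,(325,138.5),107),plane(a,(320,95.8),107), plane(b,(325,112),107),plane(b,(325,165),107))
```

```bash
python3 g.py
```

```text
(array([646.57474863,  85.6723969 , 106.66808288]), np.float64(0.4651130958605936)) [646.35407035  85.73046169 107.        ] [646.80792275  85.62139171 107.        ] [654.79555056 103.43542717 107.        ] [637.5558662   67.27731168 107.        ]
t 5.4833 p [622.9  38.  230.4] toolx ang 64.4 z [-0.  0. -1.] rad 116.3 dir to hinge 110.4 F [-0.   0.3  0.3] q7 -0.58
```

shift_gripper(increments=[[[0,0,0,26.5,0,0,40],[0,0,0,26.5,0.7,0,40],[0,0,0,0,0,35,40],[0,0,0,0,0,35,40],[0,0,0,0,0,0,40]]])

```text
time: 5.9
ee_pos: [642.3, 85.5, 153.8]
ee_rot: [-2.653, -1.674, 0.016]
ft_force: [-1.5, -0.3, -1.4]
width: 40.5
grasp_force: 0.0
```

```bash
python3 g.py
```

```text
t 5.9 p [642.3  85.5 153.8] toolx ang 64.5 z [-0.011 -0.002 -1.   ] rad 85.9 dir to hinge 134.3 F [-1.5 -0.3 -1.4] q7 -0.66
```

Settle, then descend the rest.

shift_gripper(increments=[[[0,0,0,0,0,0,40],[0,0,0,0,0,0,40]]])

```text
time: 6.07
ee_pos: [647.3, 85.4, 162.7]
ee_rot: [2.656, 1.675, 0.004]
ft_force: [0.5, 0.4, 0.3]
width: 40.2
grasp_force: 0.0
```

```bash
python3 g.py
```

```text
t 6.0667 p [647.3  85.4 162.7] toolx ang 64.5 z [ 0.003  0.    -1.   ] rad 89.5 dir to hinge 136.5 F [0.5 0.4 0.3] q7 -0.66
```

shift_gripper(increments=[[[0,0,0,0,0,18,40],[0,0,0,0,0,18,40],[0,0,0,0,0,8,40],[0,0,0,0,0,0,40],[0,0,0,0,0,0,40]]])

```text
time: 6.48
ee_pos: [647.0, 85.5, 118.2]
ee_rot: [2.656, 1.676, 0.003]
ft_force: [1.0, 0.3, 0.3]
width: 40.0
grasp_force: 0.0
```

```bash
python3 g.py
```

```text
t 6.4833 p [647.   85.5 118.2] toolx ang 64.5 z [ 0.002  0.    -1.   ] rad 89.3 dir to hinge 136.5 F [1.  0.3 0.3] q7 -0.67
```

shift_gripper(increments=[[[0,0,0,0,0,12,40],[0,0,0,0,0,0,40],[0,0,0,0,0,0,8]]])

```text
time: 6.73
ee_pos: [645.9, 85.6, 104.4]
ee_rot: [-2.656, -1.678, 0.001]
ft_force: [0.0, -0.0, -0.3]
width: 37.6
grasp_force: 0.0
```

shift_gripper(increments=[[[0,0,0,0,0,0,8],[0,0,0,0,0,0,8],[0,0,0,0,0,0,8],[0,0,0,0,0,0,8]]])

```text
time: 7.07
ee_pos: [646.3, 85.6, 104.9]
ee_rot: [2.656, 1.678, 0.001]
ft_force: [-1.1, 0.5, -0.2]
width: 14.4
grasp_force: 0.0
```

```bash
python3 g.py
python3 -c "
from h import *
for n in ('scene','side'):
  c=r.read_camera(n)
  import pickle;pickle.dump(c,open(n+'.pkl','wb'))
  R=np.array(c['R'])
  for X in [(668.8,-80.1,95),(646.5,85.5,107)]:
    q=R@X+c['t'];print(n,c['fx']*q[0]/q[2]+c['cx'],c['fy']*q[1]/q[2]+c['cy'],q[2])
"
```

```text
t 7.0667 p [646.3  85.6 104.9] toolx ang 64.6 z [ 0.001  0.    -1.   ] rad 88.7 dir to hinge 136.2 F [-1.1  0.5 -0.2] q7 -0.67
scene 287.83638558671134 244.57152068701112 1217.3151373284172
scene 341.5366194245061 222.4398439987579 1267.640439576448
side 320.4532805046633 165.70269895481906 1424.964379319675
side 296.3195117516144 193.14770256570262 1327.2602637944378
```

shift_gripper(increments=[[[0,0,0,0,0,0,8],[0,0,0.1,0,0,0,8],[0,0,0.1,0,0,0,8],[0,0,0.1,0,0,0,8],[0,0,0.1,0,0,0,8]]])

```text
time: 7.58
ee_pos: [647.0, 85.1, 106.3]
ee_rot: [2.938, 1.109, 0.003]
ft_force: [-1.8, -2.1, 7.2]
width: 12.2
grasp_force: 30.0
```

```bash
python3 g.py
```

```text
t 7.5833 p [647.   85.1 106.3] toolx ang 41.4 z [ 0.002 -0.001 -1.   ] rad 89.5 dir to hinge 136.3 F [-1.8 -2.1  7.2] q7 -1.05
```

shift_gripper(increments=[[[0,0,0.1,0,0,0,8],[0,0,0.1,0,0,0,8],[0,0,0,0,0,0,8],[0,0,0,0,0,0,8]]])

```text
time: 7.92
ee_pos: [647.2, 84.8, 107.2]
ee_rot: [3.032, 0.816, 0.004]
ft_force: [-2.4, -2.4, 9.6]
width: 12.9
grasp_force: 30.0
```

```bash
python3 g.py
python3 -c "
from h import *
import pickle
c=r.read_camera('wrist');save(c,'w5');pickle.dump(c,open('w5.pkl','wb'))
R=np.array(c['R']);q=R@(668.8,-80.1,95)+c['t'];print(c['fx']*q[:2]/q[2]+[c['cx'],c['cy']],q[2])"
```

```text
t 7.9167 p [647.2  84.8 107.2] toolx ang 30.1 z [ 0.003 -0.001 -1.   ] rad 89.8 dir to hinge 136.2 F [-2.4 -2.4  9.6] q7 -1.23
[607.11182343 373.36572598] 181.0397778691868
```

shift_gripper(increments=[[[0,0,0,0,0,0,40],[0,0,0,0,0,0,40],[0,0,0,0,0,0,40]]])

```text
time: 8.22
ee_pos: [645.8, 85.8, 104.2]
ee_rot: [-3.033, -0.818, 0.001]
ft_force: [0.6, -0.2, -0.2]
width: 25.4
grasp_force: 0.0
```

shift_gripper(increments=[[[0,0,0,0,0,-30,40],[0,0,0,0,0,-40,40],[0,0,0,0,0,-40,40],[0,0,0,0,0,0,40],[0,0,0,0,0,0,40]]])

```text
time: 8.63
ee_pos: [647.8, 86.1, 217.8]
ee_rot: [3.033, 0.818, 0.009]
ft_force: [0.4, -0.3, -0.5]
width: 39.8
grasp_force: 0.0
```

shift_gripper(increments=[[[0,0,0,-19,25.6,0,40],[0,0,0,-19,25.6,0,40],[0,0,0,-19,25.6,0,40],[0,0,0,-19,25.6,0,40],[0,0,0,-19,25.6,0,40]]])

```text
time: 9.05
ee_pos: [627.0, -74.0, 212.4]
ee_rot: [-3.032, -0.818, 0.005]
ft_force: [0.2, -0.5, -0.1]
width: 40.1
grasp_force: 0.0
```

shift_gripper(increments=[[[0,0,0,-19,25.6,0,40],[0,0,0,0,0,0,40],[0,0,0,0,0,0,40],[0,0,0,0,0,0,40]]])

```text
time: 9.38
ee_pos: [624.1, -103.7, 212.9]
ee_rot: [-3.031, -0.818, 0.003]
ft_force: [-0.6, 0.4, 0.3]
width: 40.3
grasp_force: 0.0
```

```bash
python3 g.py
python3 -c "
from h import *
import pickle
c=r.read_camera('wrist');save(c,'w6',(170,40,470,260),2.6);pickle.dump(c,open('w6.pkl','wb'))
R=np.array(c['R']);q=R@(668.8,-80.1,95)+c['t'];print(c['fx']*q[:2]/q[2]+[c['cx'],c['cy']],q[2])"
```

```text
t 9.3833 p [ 624.1 -103.7  212.9] toolx ang 30.2 z [-0.002  0.001 -1.   ] rad 254.1 dir to hinge 99.5 F [-0.6  0.4  0.3] q7 -0.91
[326.91790185 142.33230075] 252.49202129184692
```

View pics/w6.png

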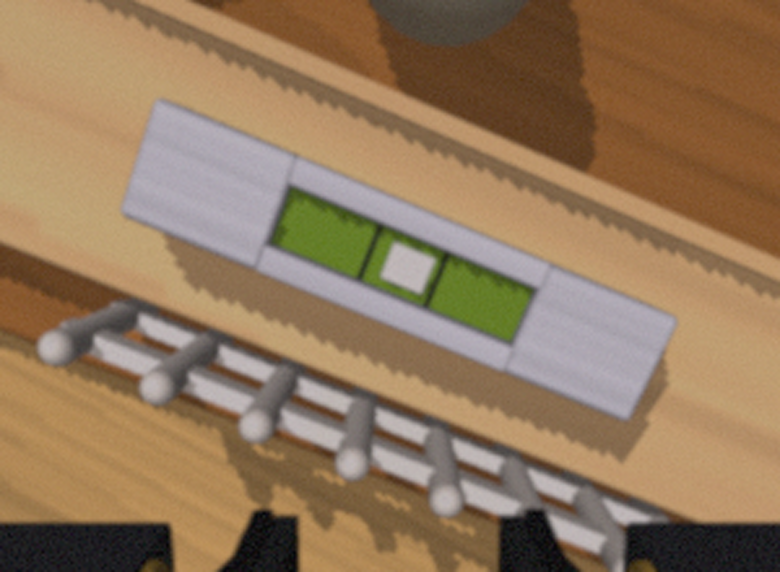

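The bubble at (409,267) sits between the lines, whose midpoint is about (404,265), so it is roughly 1.5 mm off away from the foot. I'll measure that and triangulate the press point.

Run:
```python
from h import *
import pickle
c=pickle.load(open('w6.pkl','rb'));a=pickle.load(open('w2.pkl','rb'))
im=c['color'].astype(int);f=lambda p:np.array([170+p[0]/2.6,40+p[1]/2.6])
# profile along the vial
A,B=f((282,217)),f((525,314)); 
n=(B-A)/np.linalg.norm(B-A);m=np.array([-n[1],n[0]])
L=np.linalg.norm(B-A);s=np.arange(0,L,.25)
acc=sum(cv2.remap(c['color'],(A[0]+s*n[0]+k*m[0]).astype('f4')[None],(A[1]+s*n[1]+k*m[1]).astype('f4')[None],cv2.INTER_LINEAR)[0].astype(float) for k in (-4,-2,0,2,4))/5
g=acc[:,1];w=acc[:,0]
wm=w>100; bc=s[wm].mean()
d=np.where(wm,999,g)
l1=s[s<bc-4][np.argmin(d[(s<bc-4)][20:])+20]; l2i=np.where(s>bc+4)[0];l2i=l2i[s[l2i]<L-5];l2=s[l2i[np.argmin(d[l2i])]]
print('bubble',bc,'len',wm.sum()*.25,'lines',l1,l2,'L',L)
P=[plane(c,A+n*x,95) for x in (l1,bc,l2)];print(np.round(P,1),'offset mm',np.linalg.norm(P[1]-P[0])-np.linalg.norm(P[2]-P[0])/2,np.linalg.norm(P[2]-P[0]))
# level end corners (foot end)
for p,q in [((123,213),(353.2,122.8)),((160,100),(390.5,116.7))]:print(tri(a,q,c,f(p)),plane(c,f(p),100))
for p in [(142,156),(276,211),(209,184)]:print(plane(c,f(p),100))
```

```text
bubble 53.42434210526316 len 19.0 lines 35.75 63.5 L 100.63261437984744
[[666.6 -68.1  95. ]
 [668.6 -81.2  95. ]
 [669.8 -88.8  95. ]] offset mm 2.830632627004956 20.95505952023502
(array([642.0775993 ,  -3.32086034, 101.44711688]), np.float64(0.726095841737664)) [641.55374533  -3.20333534 100.        ]
(array([673.57751454,   1.54253878,  97.83847885]), np.float64(0.06546480125693903)) [673.6647851    0.93583096 100.        ]
[658.06433184  -1.16146997 100.        ]
[663.66739346 -40.11086656 100.        ]
[660.72380172 -20.54210218 100.        ]
```

Offset is between −1.6 and −2.8 mm, so I'll go back and turn the foot another 0.14 rad.

shift_gripper(increments=[[[0,0,0,19,-25.4,0,40],[0,0,0,19,-25.4,0,40],[0,0,0,19,-25.4,0,40],[0,0,0,19,-25.4,0,40],[0,0,0,19,-25.4,0,40]]])

```text
time: 9.85
ee_pos: [642.6, 57.0, 214.1]
ee_rot: [-3.031, -0.823, 0.001]
ft_force: [0.5, 1.0, 0.1]
width: 40.1
grasp_force: 0.0
```

shift_gripper(increments=[[[0,0,0,19,-25.4,0,40],[0,0,0,0,0,0,40],[0,0,0,0,0,0,40],[0,0,0,0,0,0,40]]])

```text
time: 10.18
ee_pos: [646.3, 85.7, 214.0]
ee_rot: [3.032, 0.822, -0.002]
ft_force: [-0.2, -0.2, 0.3]
width: 39.7
grasp_force: 0.0
```

```bash
python3 g.py
```

```text
t 10.1833 p [646.3  85.7 214. ] toolx ang 30.3 z [-0.001 -0.001 -1.   ] rad 88.6 dir to hinge 136.2 F [-0.2 -0.2  0.3] q7 -1.23
```

shift_gripper(increments=[[[0,0,0,0,0,35,40],[0,0,0,0,0,35,40],[0,0,0,0,0,25,40],[0,0,0,0,0,0,40],[0,0,0,0,0,0,40]]])

```text
time: 10.6
ee_pos: [645.7, 83.1, 118.3]
ee_rot: [3.034, 0.816, -0.005]
ft_force: [-0.5, -0.4, 1.2]
width: 39.7
grasp_force: 0.0
```

shift_gripper(increments=[[[0,0,0,0,0,12,40],[0,0,0,0,0,0,40],[0,0,0,0,0,0,8],[0,0,0,0,0,0,8]]])

```text
time: 10.93
ee_pos: [647.5, 84.6, 108.9]
ee_rot: [3.033, 0.818, 0.003]
ft_force: [-0.6, 0.8, -0.2]
width: 33.2
grasp_force: 0.0
```

```bash
python3 g.py
```

```text
t 10.9333 p [647.5  84.6 108.9] toolx ang 30.2 z [ 0.002  0.    -1.   ] rad 90.2 dir to hinge 136.3 F [-0.6  0.8 -0.2] q7 -1.23
```

shift_gripper(increments=[[[0,0,0,0,0,0,8],[0,0,0,0,0,0,8],[0,0,0,0,0,0,8],[0,0,0,0,0,0,8]]])

```text
time: 11.27
ee_pos: [647.0, 84.6, 108.0]
ee_rot: [3.033, 0.818, 0.001]
ft_force: [-0.1, 0.4, 0.8]
width: 12.9
grasp_force: 30.0
```

```bash
python3 g.py
```

```text
t 11.2667 p [647.   84.6 108. ] toolx ang 30.2 z [ 0.001  0.    -1.   ] rad 89.9 dir to hinge 136.0 F [-0.1  0.4  0.8] q7 -1.23
```

shift_gripper(increments=[[[0,0,0.07,0,0,0,8],[0,0,0.07,0,0,0,8],[0,0,0,0,0,0,8],[0,0,0,0,0,0,8]]])

```text
time: 11.6
ee_pos: [647.0, 84.5, 108.5]
ee_rot: [3.082, 0.606, 0.001]
ft_force: [-0.7, -0.7, 4.9]
width: 13.0
grasp_force: 30.0
```

```bash
python3 g.py
```

```text
t 11.6 p [647.   84.5 108.5] toolx ang 22.3 z [ 0.001 -0.    -1.   ] rad 90.0 dir to hinge 136.0 F [-0.7 -0.7  4.9] q7 -1.36
```

shift_gripper(increments=[[[0,0,0,0,0,0,40],[0,0,0,0,0,0,40],[0,0,0,0,0,0,40]]])

```text
time: 11.85
ee_pos: [646.5, 84.7, 107.0]
ee_rot: [-3.083, -0.605, 0.001]
ft_force: [-0.1, -0.8, -0.7]
width: 25.4
grasp_force: 0.0
```

shift_gripper(increments=[[[0,0,0,0,0,-30,40],[0,0,0,0,0,-40,40],[0,0,0,0,0,-35,40],[0,0,0,0,0,0,40],[0,0,0,0,0,0,40]]])

```text
time: 12.27
ee_pos: [648.3, 84.9, 215.4]
ee_rot: [3.083, 0.605, 0.009]
ft_force: [-0.1, 0.5, 0.1]
width: 39.8
grasp_force: 0.0
```

shift_gripper(increments=[[[0,0,-0.07,0,0,0,20],[0,0,-0.07,-19,25.4,0,20],[0,0,0,-19,25.4,0,20],[0,0,0,-19,25.4,0,20],[0,0,0,-19,25.4,0,20]]])

```text
time: 12.68
ee_pos: [628.6, -42.3, 210.3]
ee_rot: [-3.032, -0.819, 0.005]
ft_force: [0.4, -1.1, 0.2]
width: 21.2
grasp_force: 0.0
```

shift_gripper(increments=[[[0,0,0,-19,25.4,0,10],[0,0,0,-19,25.4,0,0],[0,0,0,0,0,0,0],[0,0,0,0,0,0,0],[0,0,0,0,0,0,0]]])

```text
time: 13.1
ee_pos: [622.0, -103.4, 210.9]
ee_rot: [-3.031, -0.818, 0.003]
ft_force: [-0.2, 0.5, 0.3]
width: 1.1
grasp_force: 0.0
```

```bash
python3 g.py
python3 -c "
from h import *
import pickle
c=r.read_camera('wrist');save(c,'w7',(170,40,470,260),2.6);pickle.dump(c,open('w7.pkl','wb'))"
```

```text
t 13.1 p [ 622.  -103.4  210.9] toolx ang 30.2 z [-0.002  0.001 -1.   ] rad 253.5 dir to hinge 99.0 F [-0.2  0.5  0.3] q7 -0.91
```

View pics/w7.png

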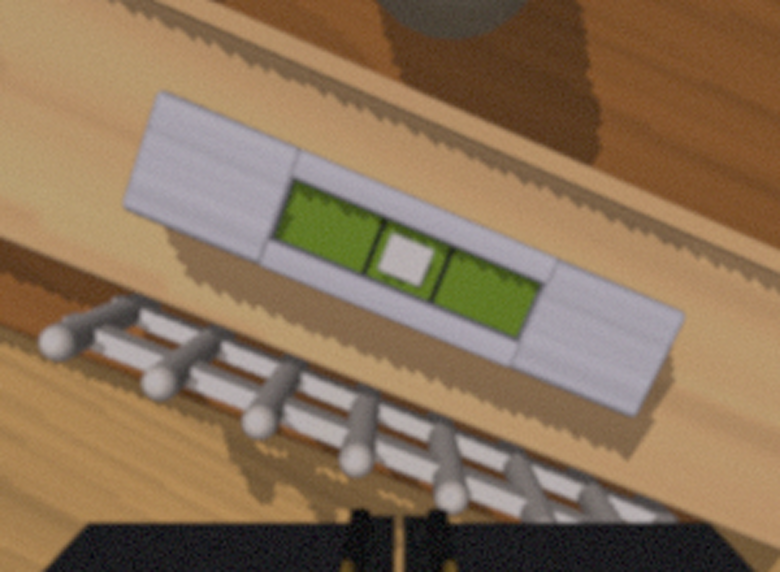

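The bubble at (405,259) is within about 1 mm of the lines' midpoint (408,260), so it is centred. Next is the press.

shift_gripper(increments=[[[0,0,0,24.9,-17.3,0,0],[0,0,0,24.9,-17.3,0,0],[0,0,0,24.9,-17.3,0,0],[0,0,0,0,0,0,0],[0,0,0,0,0,0,0]]])

```text
time: 13.57
ee_pos: [661.3, -16.2, 211.6]
ee_rot: [-3.028, -0.83, 0.001]
ft_force: [-0.3, 0.2, 0.2]
width: 0.7
grasp_force: 0.0
```

shift_gripper(increments=[[[0,0,0,0,0,25,0],[0,0,0,0,0,25,0],[0,0,0,0,0,15,0],[0,0,0,0,0,0,0],[0,0,0,0,0,0,0]]])

```text
time: 13.98
ee_pos: [660.2, -21.9, 146.7]
ee_rot: [-3.033, -0.818, 0.004]
ft_force: [0.3, -0.6, -0.7]
width: 0.5
grasp_force: 0.0
```

```bash
python3 g.py
```

```text
t 13.9833 p [660.2 -21.9 146.7] toolx ang 30.2 z [-0.002 -0.    -1.   ] rad 186.0 dir to hinge 114.8 F [ 0.3 -0.6 -0.7] q7 -1.05
```

shift_gripper(increments=[[[0,0,0,0,0,8,0],[0,0,0,0,0,7,0],[0,0,0,0,0,0,0],[0,0,0,0,0,0,0]]])

```text
time: 14.32
ee_pos: [661.0, -21.7, 132.6]
ee_rot: [3.033, 0.818, -0.0]
ft_force: [0.2, -0.5, -0.3]
width: 0.7
grasp_force: 0.0
```

shift_gripper(increments=[[[0,0,0,0,0,3,0],[0,0,0,0,0,0,0],[0,0,0,0,0,0,0]]])

```text
time: 14.57
ee_pos: [661.1, -21.7, 129.7]
ee_rot: [3.033, 0.818, 0.0]
ft_force: [-0.1, -0.8, -0.2]
width: 0.6
grasp_force: 0.0
```

shift_gripper(increments=[[[0,0,0,0,0,2,0],[0,0,0,0,0,0,0],[0,0,0,0,0,0,0]]])

```text
time: 14.82
ee_pos: [661.0, -21.7, 127.5]
ee_rot: [3.033, 0.818, -0.0]
ft_force: [-0.4, -0.0, -0.3]
width: 0.7
grasp_force: 0.0
```

shift_gripper(increments=[[[0,0,0,0,0,2,0],[0,0,0,0,0,0,0],[0,0,0,0,0,0,0]]])

```text
time: 15.07
ee_pos: [661.2, -21.7, 125.6]
ee_rot: [3.033, 0.818, 0.0]
ft_force: [-0.3, 0.9, 0.6]
width: 0.1
grasp_force: 0.0
```

shift_gripper(increments=[[[0,0,0,0,0,2,0],[0,0,0,0,0,0,0],[0,0,0,0,0,0,0]]])

```text
time: 15.32
ee_pos: [661.2, -21.7, 124.0]
ee_rot: [3.033, 0.818, 0.001]
ft_force: [-0.3, -0.4, 3.1]
width: 0.6
grasp_force: 1.5
```

shift_gripper(increments=[[[0,0,0,0,0,1,0],[0,0,0,0,0,0,0],[0,0,0,0,0,0,0]]])

```text
time: 15.57
ee_pos: [661.2, -21.7, 122.9]
ee_rot: [3.033, 0.818, 0.001]
ft_force: [-0.8, -0.7, 3.7]
width: 0.5
grasp_force: 2.0
```

shift_gripper(increments=[[[0,0,0,0,0,1.5,0],[0,0,0,0,0,0,0],[0,0,0,0,0,0,0]]])

```text
time: 15.82
ee_pos: [661.2, -21.7, 121.4]
ee_rot: [3.033, 0.818, 0.001]
ft_force: [-1.6, 0.5, 5.2]
width: 0.6
grasp_force: 2.7
```

shift_gripper(increments=[[[0,0,0,0,0,1.5,0],[0,0,0,0,0,0,0],[0,0,0,0,0,0,0]]])

```text
time: 16.07
ee_pos: [661.3, -21.7, 120.5]
ee_rot: [3.033, 0.818, 0.001]
ft_force: [-2.7, -0.1, 7.8]
width: 0.6
grasp_force: 3.9
```

shift_gripper(increments=[[[0,0,0,0,0,1,0],[0,0,0,0,0,0,0],[0,0,0,0,0,0,0]]])

```text
time: 16.32
ee_pos: [661.3, -21.7, 120.4]
ee_rot: [3.033, 0.818, 0.001]
ft_force: [-3.5, 0.2, 11.3]
width: 0.5
grasp_force: 5.8
```

```bash
python3 -c "
from h import *
c=r.read_camera('scene');save(c,'s9',(220,160,440,320),3.6);print(r.observe()['ft_force'])"
```

```text
[-4.17193384 -0.42468111 11.63682399]
```

View pics/s9.png

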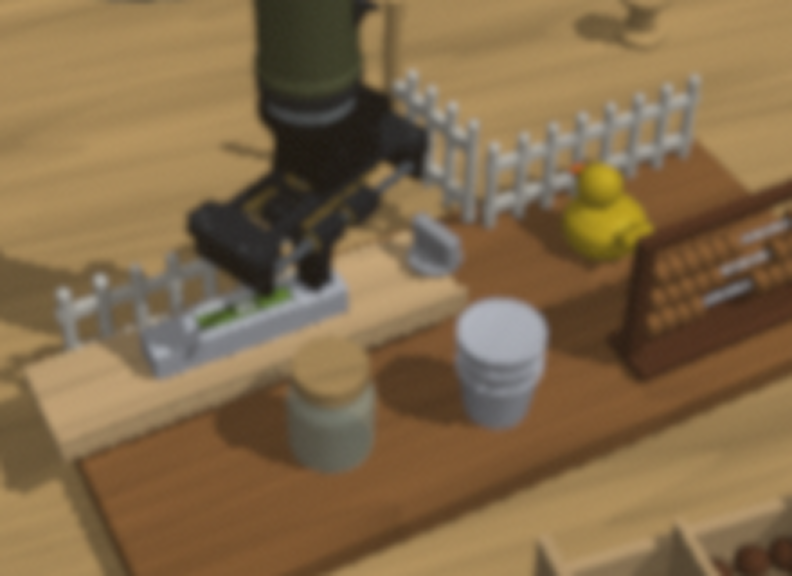

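The gate stands open at (440,140), the toys are in place, the white bubble is in the middle of the vial at about (245,305), and the fingers are pressing the level at 11.6 N.

```bash
python3 -c "
from h import *
print(r.job_done())"
```

```text
the job is handed in; nothing more can be done
None
```

The job is handed in, verdict not reported: gate open about 1.4 rad, bubble about 1 mm off centre when last measured (before pressing), level pressed home at about 11.6 N, and the toys in view undisturbed.

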